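Close the paint pot and set the mixer

ROBOT

A 6-joint arm with a two-finger parallel gripper is mounted at the origin on the work surface. World frame = base frame: x ahead of the robot, y to its left, z up, the work surface at z = 0. Lengths are in mm, angles in rad, forces in N, time in s.
With the tool pointing down it reaches from about 350 to 775 mm from the base axis. Payload 7.3 kg.
Tool frame: the origin (TCP) lies between the finger pads; the fingertips stand bot.tips_ahead ahead of it and the grasp point (between the pads) lies 6 mm ahead of it (bot.tips_ahead is the distance from the TCP to the fingertips, in mm); z points along the fingers, y is the line along which they close (so a half turn about z gives the same grasp; the last joint's range is limited). The gripper opens to 92 mm and grips with 3 to 60 N. Pads are 19 mm wide; open, the fingers measure 130 mm over their backs; the gripper's body (75 mm by 190 mm) begins 47 mm behind the grasp point.
Start: joints at [-1.478, 0.342, 1.524, -0, 1.275, -0.146], TCP at [124.204, -510.117, 211.841] pointing down, gripper open.
Joint ranges: [-2.53, 2.53], [-0.77, 2.02], [0.04, 2.7], [-1, 4.14], [0.28, 2.66], [-3.11, 3.11]. Speed limits (rad/s): [2.57, 2.57, 3.14, 3.14, 3.14, 3.14].

INTERFACE

Orientations are given as [roll, pitch, yaw] about the fixed x, y, z axes, in that order (R = Rz(yaw) Ry(pitch) Rx(roll)).
In Python, from plant import bot gives the robot as it stands. The module is installed in compiled form; this text tells all that it offers.
- The arm moves only by the tool step_arm, never from a script. Its argument "targets" is one flat list of numbers, 7 for each row, row after row: the opening, from 0 (shut) to 1 (fully open), then the shift along the tool's x, y, z each as a share of 100 mm, from -1 to 1, then the turn, a rotation vector about the tool's x, y, z each as a share of pi/4 rad, from -1 to 1. A call has 1 to 20 rows; each row is the pose to reach, as a shift and turn from the pose commanded when the call began, along the tool's axes at that moment; what a row does not reach only later rows make up. A row lasts 1/8 s, in which the tool goes at most 62.5 mm and 10.7 degrees, less where a joint would pass 70% of its speed; a pose out of reach is approached as far as the arm can. A call with a number of a shift or a turn outside -1 to 1 is refused whole. A call with a gripper value outside its range is refused whole. The fingers move at their own pace and stop on an object; the grip force is fixed at half the most. Time passes only in rows, so rows that repeat a pose let the fingers close. It gives the time, the measured TCP pose, the force, the opening and the grip force at its end, in the units of the state.
- bot.get_obs(): the state, without advancing time (a new reading comes with each control period).
- bot.capture(name): name is "scene" or "top"; returns (picture, depth): 400x640x3 uint8, blue, green, red; 400x640 float32, mm along the optical axis (not along the pixel's ray), 0 where there is no reading.
- bot.camera_info(name): a dict with "fx", "fy", "cx", "cy" (pixels), "camera_from_world" (4x4, takes a point from world to camera coordinates). Camera axes: x right, y down, z forward; pixel columns grow to the right and rows downward; lengths in mm; the calibration is good to about 2 mm. A picture is of the moment at which its call begins. camera_info takes no time and is no camera call.
- bot.close_job(): hands the job in; it is judged then, once.
The state is a dict: "time": time; "joint_positions": joint angles; "dq": joint speeds; "tau": joint torques, N m; "tool_pos": TCP position; "tcp_rot": TCP orientation; "contact_force": force on the tool from outside, world axes, zero at the start; "moment": the same for the moment, N m; "grip_width": finger opening in mm; "finger_force": force on a finger pad.
Only numpy, scipy, OpenCV 4.12 (cv2) and the standard library are available. Lean on these libraries where they do the work, as an engineer would, in place of code of your own. Each camera call takes 0.05 s, during which the arm holds its last target. There are 200 camera calls.

TASK

The orange winged lid lies loose on the paint pot, above its thread. Without lifting it off, push its wings round backward (anticlockwise from above) until it drops into the thread, then push it forward (clockwise) until it is fully home against its stop; only then turn the mixer's black dial to the red mark and let go. Leave the red and green paint bottles behind the mixer standing where they are.

Things in the scene. Friction and masses are not known exactly. Their poses are not given: they have to be found in the camera images.
- mixer: Blue paint mixer, a block 200 (x) by 360 (y) by 50 mm high, fixed to the table, turned up to 0.3 rad from square. Origin: centre of its underside on the table, z up. The pot stands clamped on its deck at (0, +100) mm from the origin, the dial at (-20, -100) mm. Lid and dial angles below are counted from this +x axis, anticlockwise from above.
- pot_axis (a point): Point on the pot's upright axis, 86 mm above the table, level with the top of the black clamp ring (radius 62 mm); axes as the mixer's. The pot's neck has a greased three-start thread; the starts, where the lid's pins can drop in, lie at 100, 220 and 340 degrees, shown by yellow ticks on the ring, each open 12 degrees to either side.
- lid_mid (a point): Orange lid, loose, 0.2 to 0.4 kg, 103 mm across, 34 mm high. Point on its axis, 17 mm below its flat top, z up. Two wings at +60 and -120 degrees from its own +x; three inner pins at 0, 120, 240 degrees, shown by yellow ticks on top. At the start this point is 132.5 mm above the table and its +x lies at 14 to 64 degrees; forward (clockwise) it is blocked at 9 degrees.
- wing_a (a point): Middle of the lid's wing at +60 degrees from the lid's +x (axes as the lid's), 66 mm from the lid's axis, 4 mm above lid_mid. Each wing is a flat upright plate, 12 mm thick, 24 mm high, reaching from the rim (51 mm) to 83 mm from the axis. The other wing is opposite. Less than 2 N at a wing turns the lid.
- lid_home (a point): Fixed point on the pot's axis, 117 mm above the table: where lid_mid is when fully home. Turned backward, the lid stays level at 132.5 mm until its +x is at about 88 degrees, there drops 10 mm (lid_mid at 122 mm), and is stopped at 114 degrees. Then turned forward it sinks 5 mm more, evenly, to a firm stop with its +x at about 10 degrees: home.
- dial (a joint): The dial's angle in rad, 0 to 2.09, growing clockwise from above, with five sprung click positions 0.524 apart (0, 0.524, 1.047, 1.571, 2.094). The large red mark is the fourth, 1.571; the others are small black dots. It starts at the first, second or third. It takes less than 0.1 N m to turn over a click; let go, it settles into the nearest.
- dial_axis (a point): Point on the dial's upright axis, 74 mm above the table, half-way up its grip bar; it does not turn with the dial: axes as the mixer's. The black bar is 64 mm long, 14 mm thick, standing from 63 to 87 mm above the table on a round 64 mm skirt. Its pointer end (white line on top) points at 240 degrees minus the dial's reading.
- bottle_red: Red dropper bottle of paint with a black tip, 36 mm across, 100 mm high, standing on the table behind (+x) the mixer. Origin: centre of its underside, z up.
- bottle_green: Green dropper bottle with an orange tip, 36 mm across, 100 mm high, standing on the table behind (+x) the mixer. Origin: centre of its underside, z up.
Mind the look-alikes: they are no part of the job. Of the things like the part that bears lid_mid, leave any that is purple; of the rest the larger one is meant.

How it is judged (in metres and radians):
On the way, in this order (a step that is already met when the one before it is completed fails the run):
1. the lid has dropped into the thread start and lies level (z of lid_mid in the frame of mixer below 0.125 m and angle between lid_mid's own z axis and vertical below 0.12 rad), for 0.2 s.
2. the lid is screwed fully home (z of lid_mid in the frame of mixer below 0.1188 m and angle between lid_mid's own z axis and vertical below 0.06 rad), for 0.2 s.
3. the dial stands at the red mark (value of joint dial between 1.4 and 1.74 rad), for 0.2 s.
At the end, for the whole second after the job is handed in: The lid sits level on the pot's axis (within 5 mm), screwed down to within 1.8 mm of its home height (its middle below 118.8 mm), at rest, and the dial stands in the red mark's click (1.40 to 1.74 rad) (all of step 2 and all of step 3 and horizontal distance between lid_mid and pot_axis below 0.005 m and linear speed of lid below 0.02 m/s); the robot touches nothing.
It fails at once if the lid is lifted more than 12 mm above where it lay (z of lid_mid in the frame of mixer above 0.1445 m).
It fails at once if the red or green bottle is tipped or moved more than 30 mm (angle between any of bottle_red, bottle_green's own z axis and vertical above 0.5 rad or distance of any of bottle_red, bottle_green from where it was at the start of the episode above 0.03 m).
It also fails if it takes over 64 s, if anything falls off the work surface, if the arm or the gripper's body presses on something with over 40 N, if the wrist force passes 120 N, or if a joint passes its speed limit or range.

## Working session

There is one attempt and no reset: what is moved stays moved. The work goes in short steps, Python scripts to look and compute and a tool call to move; the robot and the scene stay as the last step left them, time stands still between calls to the robot, and variables do not carry over. Pictures are saved under pics/ and viewed, at most 13 in all, crops included, and the job is handed in when it is done.

Besides the shell and the picture viewer there is one more tool, called after "Emit:" by a JSON object that holds its "name" and its "arguments". step_arm: Moves the arm, as the interface text tells. Shift numbers are shares of 100 mm and turn numbers shares of pi/4 rad, none past 1 either way. Its arguments: {"type":"object","properties":{"targets":{"type":"array"}},"required":["targets"]}

```bash
mkdir -p pics; python3 - <<'E'
from plant import bot
import cv2,numpy as np
print(bot.get_obs(), bot.tips_ahead)
for n in("top","scene"):
    p,d=bot.capture(n); cv2.imwrite(f"pics/{n}0.png",p); np.save(f"{n}_d.npy",d)
    print(n,bot.camera_info(n))
E
```

```text
{'time': 0.0, 'joint_positions': array([-1.47800996e+00,  3.42714890e-01,  1.52498707e+00, -3.90198384e-05,
        1.27538787e+00, -1.45979111e-01]), 'dq': array([ 0.00041217,  0.00072479, -0.00047437,  0.00011814,  0.00044444,
        0.00018913]), 'tau': array([ 3.33389020e-03, -4.31236267e+01, -2.44220316e+01,  7.21962657e-02,
        5.60846622e-02, -1.17844197e-04]), 'tool_pos': array([ 124.14553734, -509.68452507,  211.15949169]), 'tcp_rot': array([-3.14010597e+00, -1.80865086e-04,  2.38776733e-01]), 'contact_force': array([-0.10028034, -0.280908  , -0.97223336]), 'moment': array([-0.03927166, -0.04021315,  0.07285465]), 'finger_force': 0.0, 'grip_width': 92.10557550855974} 25.0
top {'fx': 400.0307113443426, 'fy': 400.0307113443426, 'cx': 315.45816934915746, 'cy': 197.5168314018078, 'camera_from_world': array([[-2.31454437e-02, -9.99698097e-01, -8.24640563e-03,
         8.89578128e+01],
       [-9.82735646e-01,  2.42657101e-02, -1.83417080e-01,
         5.60913716e+02],
       [ 1.83561811e-01,  3.85876707e-03, -9.83000596e-01,
         8.45468740e+02],
       [ 0.00000000e+00,  0.00000000e+00,  0.00000000e+00,
         1.00000000e+00]])}
scene {'fx': 507.3226415195751, 'fy': 507.3226415195751, 'cx': 318.56903918258257, 'cy': 201.16692373063728, 'camera_from_world': array([[ 8.21981711e-01,  5.69465081e-01,  7.45580163e-03,
        -4.64603141e+02],
       [ 4.92103353e-01, -7.03604143e-01, -5.12616329e-01,
        -1.55736375e+02],
       [-2.86671166e-01,  4.25030272e-01, -8.58585412e-01,
         1.43122729e+03],
       [ 0.00000000e+00,  0.00000000e+00,  0.00000000e+00,
         1.00000000e+00]])}
```

View pics/top0.png

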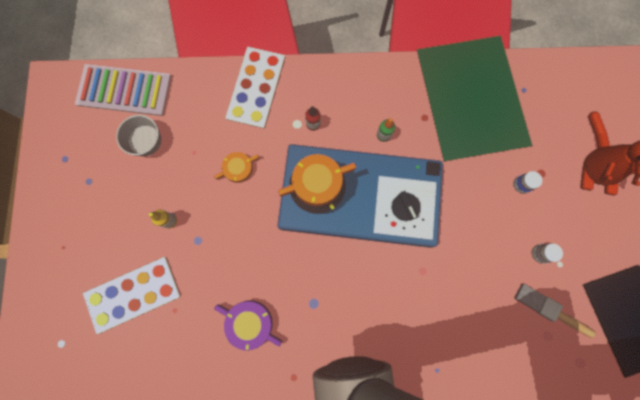

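View pics/scene0.png

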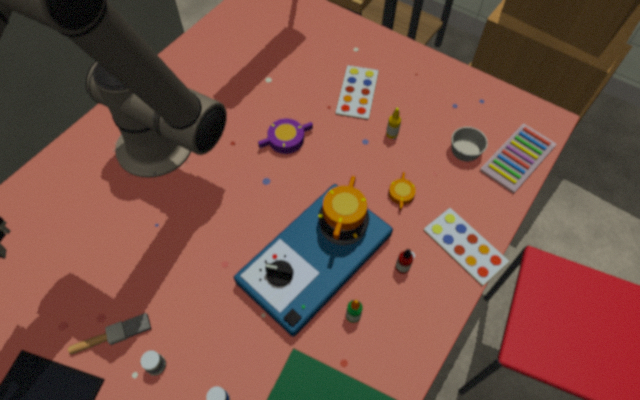

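The top view shows the big orange lid at about (318,180), the dial at (405,206), the bottles at (313,118) and (387,129), and decoys at (236,166) and (247,325).

```bash
cat > h.py <<'E'
from plant import bot
import cv2,numpy as np
def ray(n,uv,z):
    c=bot.camera_info(n);T=c["camera_from_world"];R,t=T[:3,:3],T[:3,3]
    uv=np.atleast_2d(uv).astype(float)
    d=np.c_[(uv[:,0]-c["cx"])/c["fx"],(uv[:,1]-c["cy"])/c["fy"],np.ones(len(uv))]@R
    o=-R.T@t
    return o+d*((z-o[2])/d[:,2])[:,None]
def proj(n,P):
    c=bot.camera_info(n);T=c["camera_from_world"]
    q=np.atleast_2d(P)@T[:3,:3].T+T[:3,3]
    return np.c_[q[:,0]/q[:,2]*c["fx"]+c["cx"],q[:,1]/q[:,2]*c["fy"]+c["cy"]]
def big(m,near=None):
    cs,_=cv2.findContours(m.astype(np.uint8)*255,cv2.RETR_EXTERNAL,cv2.CHAIN_APPROX_NONE)
    return max(cs,key=cv2.contourArea)
E
python3 - <<'E'
from h import *
for n,c in(("top",(318,180)),("scene",(345,205))):
    p=cv2.imread(f"pics/{n}0.png");h=cv2.cvtColor(p,cv2.COLOR_BGR2HSV)
    H,S,V=[h[...,i].astype(int) for i in range(3)]
    win=np.zeros(H.shape,bool);win[c[1]-70:c[1]+150,c[0]-120:c[0]+140]=1
    blue=win&(H>95)&(H<120)&(S>120)
    k=big(blue);hull=cv2.convexHull(k)[:,0]
    W=ray(n,hull,50)[:,:2].astype(np.float32)
    r=cv2.minAreaRect(W);print(n,"mixer",r)
    w2=np.zeros(H.shape,bool);w2[c[1]-40:c[1]+40,c[0]-50:c[0]+50]=1
    org=w2&(H>8)&(H<30)&(S>170)&(V>130)
    yel=w2&(H>=19)&(H<32)&(V>150)&(S>120)
    k=big(yel);e=cv2.fitEllipse(k);print("yellow",e,ray(n,e[0],149.5))
    k=big(org)[:,0];q=ray(n,k,136.5)[:,:2];ctr=ray(n,e[0],149.5)[0,:2]
    d=q-ctr;rr=np.hypot(*d.T);a=np.degrees(np.arctan2(d[:,1],d[:,0]))
    for i in np.where(rr>68)[0]:print(k[i],round(rr[i]),round(a[i]))
p=cv2.imread("pics/top0.png")
cv2.imwrite("pics/c.png",cv2.resize(p[130:250,275:450],None,fx=4.5,fy=4.5,interpolation=cv2.INTER_CUBIC))
E
```

```text
Traceback (most recent call last):
  File "h.py", line 15, in big
    return max(cs,key=cv2.contourArea)
ValueError: max() iterable argument is empty
```

```bash
cat > m.py <<'E'
from h import *
import sys
tag=sys.argv[1]
for n,c in(("top",(318,180)),("scene",(345,205))):
    p=cv2.imread(f"pics/{n}{tag}.png");h=cv2.cvtColor(p,cv2.COLOR_BGR2HSV)
    H,S,V=[h[...,i].astype(int) for i in range(3)]
    win=np.zeros(H.shape,bool);win[c[1]-70:c[1]+150,c[0]-120:c[0]+140]=1
    b,g,r=[p[...,i].astype(int) for i in range(3)]
    blue=win&(b>r+25)&(b>g+10)
    k=big(blue);hull=cv2.convexHull(k)[:,0]
    W=ray(n,hull,50)[:,:2].astype(np.float32)
    print(n,"mixer",cv2.minAreaRect(W))
    w2=np.zeros(H.shape,bool);w2[c[1]-40:c[1]+40,c[0]-50:c[0]+50]=1
    org=w2&(r>b+70)&(r>g+15)&(S>170)&(H>8)
    yel=w2&(H>=17)&(H<35)&(V>150)&(S>100)
    print(h[c[1],c[0]],org.sum(),yel.sum())
    e=cv2.fitEllipse(big(yel));ctr=ray(n,e[0],149.5)[0,:2];print("yellow",e,ctr)
    k=big(org)[:,0];q=ray(n,k,136.5)[:,:2]
    d=q-ctr;rr=np.hypot(*d.T);a=np.degrees(np.arctan2(d[:,1],d[:,0]))
    print([(*k[i],round(rr[i]),round(a[i])) for i in np.where(rr>66)[0]])
E
python3 m.py 0; python3 - <<'E'
import cv2
p=cv2.imread("pics/top0.png");print(p[170,360],p[220,300])
cv2.imwrite("pics/c.png",cv2.resize(p[130:250,275:450],None,fx=4.5,fy=4.5,interpolation=cv2.INTER_CUBIC))
E
```

```text
top mixer ((568.5460205078125, -26.702484130859375), (350.75244140625, 193.1719207763672), 81.92427825927734)
[ 21 159 196] 1396 814
yellow ((316.6510009765625, 178.11082458496094), (29.071882247924805, 29.696399688720703), 84.85802459716797) [584.42862268  71.81622881]
[(np.int32(285), np.int32(188), 67, 104), (np.int32(284), np.int32(189), 69, 105), (np.int32(283), np.int32(189), 71, 105), (np.int32(282), np.int32(189), 73, 104), (np.int32(281), np.int32(190), 76, 105), (np.int32(280), np.int32(190), 78, 105), (np.int32(279), np.int32(191), 80, 106), (np.int32(279), np.int32(192), 81, 107), (np.int32(280), np.int32(193), 80, 109), (np.int32(281), np.int32(194), 79, 111), (np.int32(282), np.int32(193), 76, 110), (np.int32(283), np.int32(193), 74, 111), (np.int32(284), np.int32(193), 72, 111), (np.int32(285), np.int32(192), 70, 110), (np.int32(286), np.int32(192), 68, 111), (np.int32(348), np.int32(170), 67, -74), (np.int32(349), np.int32(169), 70, -73), (np.int32(350), np.int32(169), 72, -73), (np.int32(351), np.int32(169), 74, -74), (np.int32(352), np.int32(168), 77, -73), (np.int3
[... 1359 characters left out ...]
(237), 79, -70), (np.int32(337), np.int32(236), 76, -69), (np.int32(338), np.int32(236), 76, -67), (np.int32(338), np.int32(235), 73, -68), (np.int32(339), np.int32(234), 70, -66), (np.int32(339), np.int32(233), 68, -67), (np.int32(353), np.int32(184), 68, 106), (np.int32(353), np.int32(183), 71, 106), (np.int32(354), np.int32(182), 75, 105), (np.int32(354), np.int32(181), 77, 106), (np.int32(354), np.int32(180), 80, 106), (np.int32(354), np.int32(179), 83, 107), (np.int32(355), np.int32(178), 86, 106), (np.int32(355), np.int32(177), 89, 106), (np.int32(354), np.int32(176), 91, 108), (np.int32(353), np.int32(176), 91, 110), (np.int32(352), np.int32(176), 90, 111)]
[114  91  73] [136 109  84]
```

View pics/c.png

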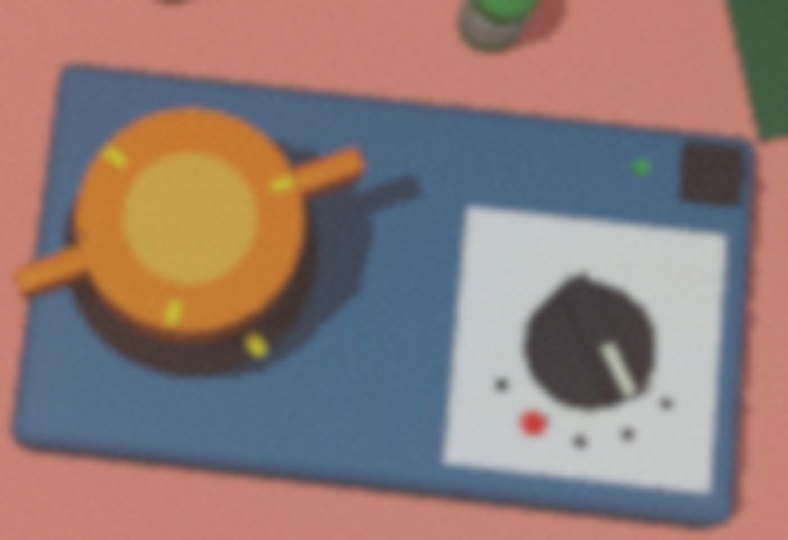

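The crop shows the lid centre at (190,218), its ticks at (115,157), (282,185) and (172,313), so its +x is at about 57 degrees. The dial pointer lies towards the second dot, so the dial reads 0.524. My plan is to straddle the right wing (world angle about -71 degrees) with half-open fingers. First I'll approach.

Emit:
{"name": "step_arm", "arguments": {"targets": [0.45,0.5,-0.5,0,0,0,-0.5,0.45,1,-1,0,0,0,-1,0.45,1,-1,0,0,0,-1,0.45,1,-1,0,0,0,-1,0.45,1,-1,0,0,0,-1,0.45,1,-1,0,0,0,-1]}}

```text
time: 0.85
tool_pos: [197.6, -389.4, 211.7]
tcp_rot: [-3.141, -0.0, 1.021]
contact_force: [-0.4, 0.2, -0.2]
grip_width: 42.3
finger_force: 0.0
```

Emit:
{"name": "step_arm", "arguments": {"targets": [0.45,0.5,0.5,0,0,0,-0.5,0.45,1,1,0,0,0,-1,0.45,1,1,0,0,0,-1,0.45,1,1,0,0,0,-1,0.45,1,1,0,0,0,-1,0.45,1,1,0,0,0,-1]}}

```text
time: 1.6
tool_pos: [334.8, -356.1, 211.7]
tcp_rot: [-3.141, -0.0, 1.805]
contact_force: [0.6, -0.4, -0.1]
grip_width: 41.7
finger_force: 0.0
```

Emit:
{"name": "step_arm", "arguments": {"targets": [0.45,0.5,0.5,0,0,0,0,0.45,1,1,0,0,0,0,0.45,1,1,0,0,0,0,0.45,1,1,0,0,0,0]}}

```text
time: 2.1
tool_pos: [408.8, -234.9, 212.0]
tcp_rot: [-3.141, 0.001, 1.809]
contact_force: [-0.2, -0.3, -0.0]
grip_width: 41.5
finger_force: 0.0
```

Emit:
{"name": "step_arm", "arguments": {"targets": [0.45,0.5,0.5,0,0,0,0,0.45,1,1,0,0,0,0,0.45,1,1,0,0,0,0,0.45,1,1,0,0,0,0]}}

```text
time: 2.6
tool_pos: [482.1, -115.1, 211.6]
tcp_rot: [-3.141, 0.001, 1.809]
contact_force: [-0.4, 0.4, 0.4]
grip_width: 41.3
finger_force: 0.0
```

```bash
cat > go.py <<'E'
from h import *
import sys
from scipy.spatial.transform import Rotation as Ro
def shares(tx,ty,tz,yawdeg,o=None):
    "shift and turn from the present pose to a tool-down pose"
    o=o or bot.get_obs()
    R=Ro.from_euler("xyz",o["tcp_rot"]);G=Ro.from_euler("xyz",[np.pi,0,np.radians(yawdeg)])
    s=R.inv().apply(np.array([tx,ty,tz])-o["tool_pos"])/100
    return np.round(np.r_[s,(R.inv()*G).as_rotvec()/(np.pi/4)],3)
if __name__=="__main__":
    o=bot.get_obs();print(o["time"],o["tool_pos"].round(1),np.degrees(o["tcp_rot"]).round(1),o["contact_force"].round(1),o["grip_width"])
    C=np.array([586,70.5]);W=float(sys.argv[1]);Z=float(sys.argv[2])
    for w in map(float,sys.argv[3:]):   # wing-centre angles (world deg)
        a=np.radians(w);print(w,shares(*(C+W*np.array([np.cos(a),np.sin(a)])),Z,w+180).tolist())
E
python3 go.py 68 211 -71
```

```text
2.6 [ 482.1 -115.1  211.6] [-180.     0.   103.7] [-0.4  0.4  0.4] 41.31654105873215
-71.0 [0.881, 1.512, 0.005, -0.001, 0.001, -0.118]
```

Emit:
{"name": "step_arm", "arguments": {"targets": [0.45,0.44,0.5,0,0,0,-0.118,0.45,0.88,1,0,0,0,-0.118,0.45,0.88,1,0,0,0,-0.118,0.45,0.88,1,0,0,0,-0.118]}}

```text
time: 3.1
tool_pos: [558.1, -6.9, 211.4]
tcp_rot: [-3.14, 0.001, 1.901]
contact_force: [-0.9, 0.5, -0.2]
grip_width: 41.1
finger_force: 0.0
```

```bash
python3 go.py 68 211 -71
```

```text
3.1 [558.1  -6.9 211.4] [-179.9    0.   108.9] [-0.9  0.5 -0.2] 41.086187564787885
-71.0 [-0.039, 0.515, 0.004, -0.002, 0.001, -0.002]
```

Next I move over the wing, then come part-way down to tips at about z=160 for a close look.

Emit:
{"name": "step_arm", "arguments": {"targets": [0.45,-0.04,0.51,0,0,0,0,0.45,-0.04,0.51,0.25,0,0,0,0.45,-0.04,0.51,0.25,0,0,0,0.45,-0.04,0.51,0.25,0,0,0]}}

```text
time: 3.6
tool_pos: [607.6, 6.1, 187.7]
tcp_rot: [3.141, 0.001, 1.9]
contact_force: [-0.8, 0.6, -1.1]
grip_width: 41.6
finger_force: 0.0
```

```bash
python3 go.py 68 141 -71; python3 - <<'E'
from h import *
p,_=bot.capture("scene");q,_=bot.capture("top")
cv2.imwrite("pics/c2.png",np.hstack([cv2.resize(p[150:260,290:400],None,fx=3.5,fy=3.5,interpolation=2),cv2.resize(q[120:230,270:380],None,fx=3.5,fy=3.5,interpolation=2)]))
E
```

```text
3.6 [607.6   6.1 187.7] [180.    0.  108.9] [-0.8  0.6 -1.1] 41.58005655443627
-71.0 [-0.0, 0.005, 0.467, 0.0, 0.001, -0.003]
```

View pics/c2.png

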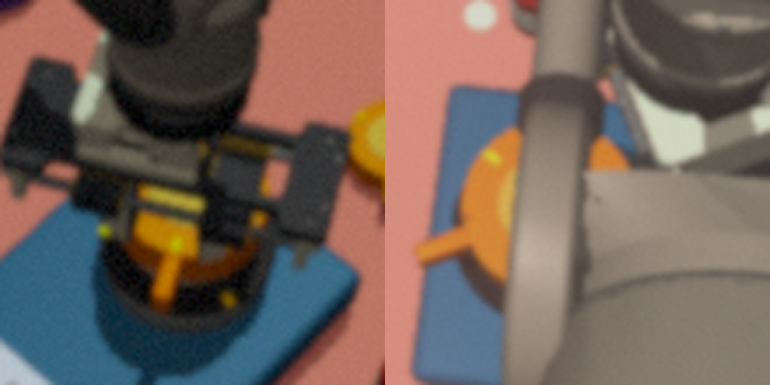

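The left wing is at (168,280) in the scene crop, between the two finger columns at about (105,195) and (265,200), so it looks centred. I'll descend while watching the force.

Emit:
{"name": "step_arm", "arguments": {"targets": [0.45,0,0,0.12,0,0,0,0.45,0,0,0.24,0,0,0,0.45,0,0,0.36,0,0,0,0.45,0,0,0.46,0,0,0,0.45,0,0,0.46,0,0,0]}}

```text
time: 4.32
tool_pos: [607.4, 7.9, 139.5]
tcp_rot: [-3.14, -0.001, 1.902]
contact_force: [-0.0, -0.8, -0.1]
grip_width: 41.5
finger_force: 0.0
```

```bash
python3 go.py 68 141 -71 -61 -51 -41 -31 -26
```

```text
4.325 [607.4   7.9 139.5] [-1.799e+02 -1.000e-01  1.090e+02] [-0.  -0.8 -0.1] 41.472264496086574
-71.0 [-0.018, 0.001, -0.015, -0.003, -0.001, -0.0]
-61.0 [-0.008, 0.119, -0.015, -0.002, -0.001, -0.222]
-51.0 [0.023, 0.234, -0.015, -0.002, -0.002, -0.444]
-41.0 [0.073, 0.341, -0.015, -0.002, -0.002, -0.667]
-31.0 [0.141, 0.438, -0.015, -0.002, -0.002, -0.889]
-26.0 [0.181, 0.482, -0.015, -0.002, -0.002, -1.0]
```

Emit:
{"name": "step_arm", "arguments": {"targets": [0.45,0,0.06,0,0,0,-0.111,0.45,0,0.119,0,0,0,-0.222,0.45,0.008,0.177,0,0,0,-0.333,0.45,0.023,0.234,0,0,0,-0.444,0.45,0.045,0.288,0,0,0,-0.556,0.45,0.073,0.341,0,0,0,-0.667,0.45,0.105,0.391,0,0,0,-0.778,0.45,0.141,0.438,0,0,0,-0.889,0.45,0.181,0.482,0,0,0,-1,0.45,0.181,0.482,0,0,0,-1]}}

```text
time: 5.58
tool_pos: [648.0, 40.9, 141.1]
tcp_rot: [3.141, 0.001, 2.687]
contact_force: [-0.5, -0.0, -0.8]
grip_width: 41.2
finger_force: 0.0
```

```bash
python3 go.py 68 140 -26 -21 -16 -12; python3 - <<'E'
from h import *
p,_=bot.capture("scene");q,_=bot.capture("top")
cv2.imwrite("pics/c3.png",np.hstack([cv2.resize(p[150:260,290:400],None,fx=3.5,fy=3.5,interpolation=2),cv2.resize(q[120:230,270:380],None,fx=3.5,fy=3.5,interpolation=2)]))
E
```

```text
5.575 [648.   40.9 141.1] [180.   0. 154.] [-0.5 -0.  -0.8] 41.229246833420916
-26.0 [0.007, -0.006, 0.011, 0.0, 0.001, -0.0]
-21.0 [0.01, 0.053, 0.011, 0.0, 0.001, -0.112]
-16.0 [0.018, 0.112, 0.011, 0.0, 0.001, -0.223]
-12.0 [0.027, 0.159, 0.011, 0.0, 0.001, -0.312]
```

View pics/c3.png

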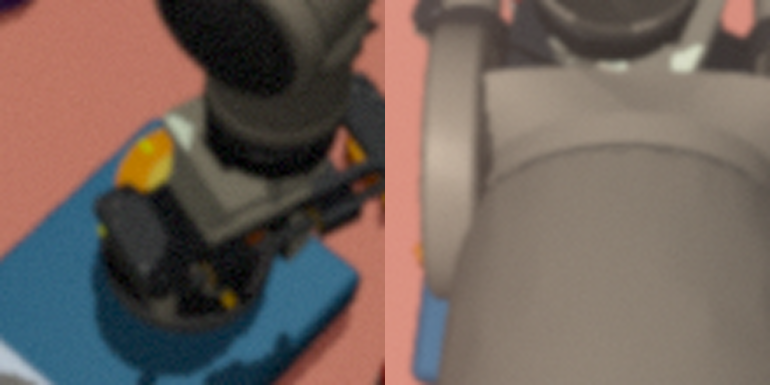

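The arm hides most of the lid; a patch of lid top is visible at scene pixel about (333,197), which I can use for depth. I continue to well inside the start window.

Emit:
{"name": "step_arm", "arguments": {"targets": [0.45,0.01,0.053,0,0,0,-0.112,0.45,0.018,0.11,0,0,0,-0.22,0.45,0.022,0.135,0,0,0,-0.267,0.45,0.022,0.135,0,0,0,-0.267,0.45,0.022,0.135,0,0,0,-0.267]}}

```text
time: 6.3
tool_pos: [651.6, 53.4, 140.8]
tcp_rot: [-3.141, 0.0, 2.896]
contact_force: [0.2, 0.5, 0.6]
grip_width: 41.2
finger_force: 0.0
```

```bash
cat > ht.py <<'E'
from h import *
p,d=bot.capture("scene");cv2.imwrite("pics/cur.png",p)
h=cv2.cvtColor(p,cv2.COLOR_BGR2HSV);c=bot.camera_info("scene");T=np.linalg.inv(c["camera_from_world"])
m=(h[...,0]>8)&(h[...,0]<35)&(h[...,1]>130)&(h[...,2]>120)&(d>0)
v,u=np.where(m);z=d[m];P=np.c_[(u-c["cx"])/c["fx"]*z,(v-c["cy"])/c["fy"]*z,z]@T[:3,:3].T+T[:3,3]
s=np.hypot(P[:,0]-586,P[:,1]-70)<45
print(s.sum(),np.percentile(P[s,2],[10,25,50,75,90]).round(1))
E
python3 ht.py; python3 go.py 68 140 -14
```

```text
293 [146.5 147.7 148.9 150.2 151.3]
6.35 [651.6  53.4 140.8] [-180.    -0.   165.9] [-0.3 -0.6  0.6] 41.07722586339739
-14.0 [-0.002, 0.007, 0.008, -0.0, -0.0, -0.001]
```

```bash
python3 - <<'E'
from h import *
p=cv2.imread("pics/cur.png");cv2.imwrite("pics/c4.png",cv2.resize(p[150:260,280:390],None,fx=5,fy=5,interpolation=2))
E
```

```text
(no output)
```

View pics/c4.png

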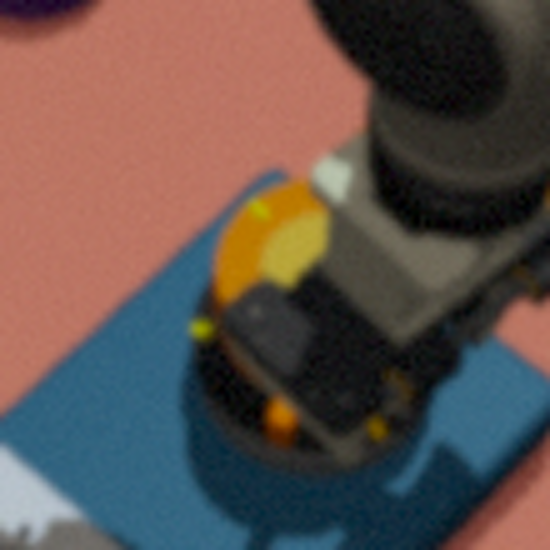

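```bash
python3 - <<'E'
from h import *
C=np.array([586,70.5])
for w in range(-80,0,10):
    a=np.radians(w);u=np.array([np.cos(a),np.sin(a)])
    t=np.radians(w-60+120*np.arange(3)) 
    f=lambda P:((proj("scene",P)[0]-[280,150])*5).round()
    print(w,"wingtip",f([*(C+80*u),142]),"ticks",[f([*(C+43*np.array([np.cos(x),np.sin(x)])),149.5]).tolist() for x in t])
o=bot.get_obs();x,y,z=o["tool_pos"];yw=o["tcp_rot"][2]
ty=np.array([np.sin(yw),-np.cos(yw)])
for s in(-20,20):print("finger tip/top",f([x+s*ty[0],y+s*ty[1],z-25]),f([x+s*ty[0],y+s*ty[1],z+40]))
E
```

```text
-80 wingtip [248. 418.] ticks [[227.0, 277.0], [377.0, 337.0], [356.0, 198.0]]
-70 wingtip [278. 428.] ticks [[230.0, 291.0], [389.0, 328.0], [341.0, 193.0]]
-60 wingtip [309. 432.] ticks [[236.0, 304.0], [399.0, 316.0], [325.0, 191.0]]
-50 wingtip [340. 432.] ticks [[244.0, 317.0], [407.0, 304.0], [309.0, 191.0]]
-40 wingtip [371. 427.] ticks [[255.0, 328.0], [411.0, 291.0], [293.0, 193.0]]
-30 wingtip [400. 418.] ticks [[268.0, 337.0], [413.0, 277.0], [278.0, 198.0]]
-20 wingtip [426. 404.] ticks [[282.0, 344.0], [413.0, 263.0], [265.0, 205.0]]
-10 wingtip [448. 386.] ticks [[298.0, 349.0], [409.0, 249.0], [253.0, 213.0]]
finger tip/top [383. 429.] [394. 361.]
finger tip/top [446. 378.] [460. 309.]
```

```bash
python3 - <<'E'
from h import *
C=np.array([586,70.5]);f=lambda P:((proj("scene",P)[0]-[280,150])*5).round()
for w in(-90,-70,-50):
    a=np.radians(w);u=np.array([np.cos(a),np.sin(a)]);print(w,f([*(C+51*u),145]),f([*(C+51*u),105]))
c=bot.camera_info("scene");T=np.linalg.inv(c["camera_from_world"])
d=np.load("scene_d.npy");p=cv2.imread("pics/scene0.png")
def hz(p,d,lab):
    h=cv2.cvtColor(p,cv2.COLOR_BGR2HSV)
    m=(h[...,0]>8)&(h[...,0]<35)&(h[...,1]>130)&(h[...,2]>120)&(d>0)
    v,u=np.where(m);z=d[m];P=np.c_[(u-c["cx"])/c["fx"]*z,(v-c["cy"])/c["fy"]*z,z]@T[:3,:3].T+T[:3,3]
    s=(np.hypot(P[:,0]-586,P[:,1]-70)<45)&(v<202)
    print(lab,s.sum(),np.percentile(P[s,2],[10,50,90]).round(1))
hz(p,d,"start")
p,d=bot.capture("scene");hz(p,d,"now")
h=cv2.cvtColor(p,cv2.COLOR_BGR2HSV);print(h[234,336],h[197,330])
E
```

```text
-90 [258. 354.] [255. 396.]
-70 [293. 369.] [290. 410.]
-50 [333. 372.] [328. 413.]
start 393 [146.7 149.  151.3]
now 208 [146.5 148.9 151.2]
[ 17 255 165] [ 20 255 187]
```

```bash
python3 - <<'E'
from h import *
c=bot.camera_info("scene");T=np.linalg.inv(c["camera_from_world"])
p,d=bot.capture("scene");h=cv2.cvtColor(p,cv2.COLOR_BGR2HSV)
def X(u,v):
    z=d[v,u];return (T[:3,:3]@[(u-c["cx"])/c["fx"]*z,(v-c["cy"])/c["fy"]*z,z]+T[:3,3]).round().astype(int)
for v in range(228,242,2):print(v,[(u,X(u,v).tolist(),p[v,u].tolist()) for u in range(332,341,3)])
print("gap")
for v in range(222,236,4):print(v,[(u,X(u,v).tolist()) for u in range(345,380,5)])
E
```

```text
228 [(332, [580, 34, 82], [30, 37, 40]), (335, [625, -29, 229], [48, 65, 81]), (338, [637, -40, 258], [32, 33, 37])]
230 [(332, [584, 28, 85], [6, 13, 24]), (335, [606, 4, 146], [14, 88, 143]), (338, [637, -38, 248], [40, 65, 79])]
232 [(332, [587, 23, 85], [7, 20, 36]), (335, [609, -1, 148], [0, 109, 179]), (338, [633, -30, 220], [35, 88, 138])]
234 [(332, [590, 19, 86], [16, 22, 41]), (335, [612, -5, 147], [0, 85, 158]), (338, [617, -1, 147], [1, 71, 137])]
236 [(332, [592, 16, 82], [7, 20, 38]), (335, [613, -6, 141], [0, 45, 96]), (338, [618, -2, 141], [0, 29, 71])]
238 [(332, [595, 12, 82], [36, 40, 44]), (335, [613, -6, 131], [22, 39, 74]), (338, [618, -1, 129], [11, 22, 51])]
240 [(332, [593, 16, 62], [45, 46, 45]), (335, [599, 19, 65], [44, 47, 53]), (338, [609, 16, 81], [34, 32, 41])]
gap
222 [(345, [643, -22, 263]), (350, [651, -18, 265]), (355, [658, -10, 260]), (360, [663, 4, 244]), (365, [672, 9, 246]), (370, [680, 15, 246]), (375, [648, 125, 45])]
226 [(345, [648, -30, 263]), (350, [655, -24, 262]), (355, [664, -18, 262]), (360, [667, -2, 241]), (365, [676, 2, 244]), (370, [644, 109, 45]), (375, [655, 114, 48])]
230 [(345, [653, -38, 264]), (350, [660, -31, 260]), (355, [669, -26, 262]), (360, [669, -4, 228]), (365, [647, 74, 82]), (370, [651, 97, 50]), (375, [661, 103, 51])]
234 [(345, [657, -45, 262]), (350, [665, -39, 263]), (355, [635, 49, 87]), (360, [644, 58, 83]), (365, [647, 79, 52]), (370, [657, 87, 51]), (375, [666, 97, 46])]
```

View pics/cur.png

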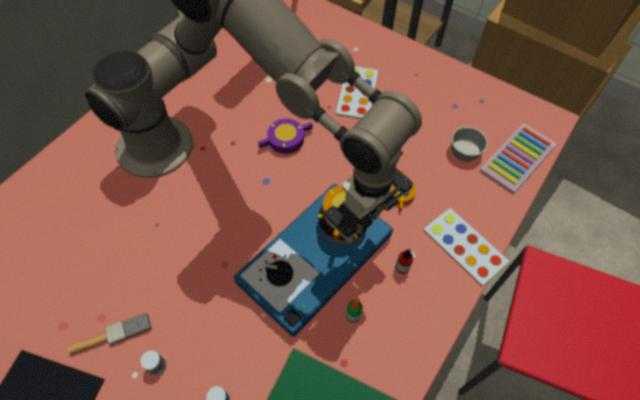

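The frame shows the wing still at (336,234), at its starting angle, so the fingers missed it. I'll use depth to find where the fingers really are.

```bash
python3 - <<'E'
from h import *
o=bot.get_obs();print(o["joint_positions"].round(3),o["tool_pos"].round(1),o["grip_width"])
for n in("scene","top"):
    c=bot.camera_info(n);T=np.linalg.inv(c["camera_from_world"])
    p,d=bot.capture(n);v,u=np.where(d>0);z=d[v,u]
    P=np.c_[(u-c["cx"])/c["fx"]*z,(v-c["cy"])/c["fy"]*z,z]@T[:3,:3].T+T[:3,3]
    q=P[:,:2]-o["tool_pos"][:2];yw=o["tcp_rot"][2]
    tx=q@[np.cos(yw),np.sin(yw)];ty=q@[np.sin(yw),-np.cos(yw)]
    s=(abs(tx)<60)&(abs(ty)<130)&(P[:,2]>95)&(P[:,2]<330)
    h=cv2.cvtColor(p,cv2.COLOR_BGR2HSV)[v,u];s&=~((h[:,1]>140)&(h[:,0]<35)&(h[:,2]>90))
    for zz in range(95,330,20):
        k=s&(P[:,2]>=zz)&(P[:,2]<zz+20)
        if k.sum():print(n,zz,k.sum(),"tx",np.percentile(tx[k],[5,50,95]).round(),"ty",np.percentile(ty[k],[5,25,50,75,95]).round())
E
```

```text
[-0.035  0.635  1.235 -0.     1.271 -1.361] [651.6  53.5 140.8] 41.50184340065744
scene 95 3 tx [56. 58. 59.] ty [-46. -45. -43. -42. -42.]
scene 115 12 tx [19. 22. 27.] ty [-69. -68. -66. -63. -61.]
scene 135 9 tx [ 2. 24. 29.] ty [-69. -69. -67. -64. -38.]
scene 155 31 tx [-11. -10.   4.] ty [-31.  21.  22.  26.  35.]
scene 175 5 tx [-9. -4. -2.] ty [21. 21. 21. 21. 22.]
scene 195 11 tx [-11. -10.  -7.] ty [21. 23. 24. 28. 32.]
scene 215 129 tx [-37. -31.  26.] ty [-87. -85. -42.  24.  80.]
scene 235 405 tx [-37. -29.  -3.] ty [-92. -44.  -9.  35.  72.]
scene 255 1225 tx [-34. -13.  27.] ty [-93. -79. -57.  39.  88.]
scene 275 112 tx [-23.  -8.  19.] ty [-50. -50. -49. -48.  -3.]
scene 295 145 tx [-36.  -7.  18.] ty [-51. -50. -49. -36. -11.]
scene 315 526 tx [-37. -12.  32.] ty [-50. -44. -36. -28.  -4.]
top 235 156 tx [-22.   3.  13.] ty [28. 37. 43. 48. 57.]
top 255 338 tx [-22.   1.  27.] ty [-64. -57.  29.  57.  93.]
top 275 3 tx [27. 27. 28.] ty [12. 12. 13. 14. 15.]
top 295 19 tx [-4.  8. 38.] ty [-39. -39. -38.   5.  12.]
top 315 448 tx [-25.  20.  38.] ty [-50. -46. -41. -26.  11.]
```

```bash
cat > fz.py <<'E'
from h import *
o=bot.get_obs();n="scene"
c=bot.camera_info(n);T=np.linalg.inv(c["camera_from_world"])
p,d=bot.capture(n);cv2.imwrite("pics/cur.png",p);v,u=np.where(d>0);z=d[v,u]
P=np.c_[(u-c["cx"])/c["fx"]*z,(v-c["cy"])/c["fy"]*z,z]@T[:3,:3].T+T[:3,3]
q=P[:,:2]-o["tool_pos"][:2];yw=o["tcp_rot"][2]
tx=q@[np.cos(yw),np.sin(yw)];ty=q@[np.sin(yw),-np.cos(yw)]
s=(abs(tx)<14)&(abs(ty)<45)&(P[:,2]>95)&(P[:,2]<230)
print(o["tool_pos"].round(1))
for i in np.where(s)[0]:print(u[i],v[i],tx[i].round(),ty[i].round(),P[i,2].round(),p[v[i],u[i]])
E
python3 fz.py; python3 go.py 68 180 -14
```

```text
[651.6  53.5 140.8]
379 207 -11.0 26.0 209.0 [39 45 50]
380 207 -12.0 29.0 207.0 [44 49 51]
381 207 -11.0 34.0 201.0 [44 45 49]
378 208 -11.0 23.0 209.0 [47 50 53]
379 208 -11.0 27.0 204.0 [47 55 57]
376 209 -8.0 22.0 201.0 [24 27 29]
377 209 -8.0 24.0 199.0 [31 35 33]
378 209 -11.0 24.0 203.0 [35 43 46]
375 210 -6.0 21.0 196.0 [19 20 15]
376 210 -8.0 22.0 197.0 [14 14  8]
377 210 -9.0 24.0 196.0 [34 34 34]
374 211 -4.0 20.0 189.0 [15 13 10]
375 211 -7.0 21.0 192.0 [27 28 27]
376 211 -9.0 22.0 194.0 [28 33 31]
373 212 -1.0 23.0 177.0 [25 21 25]
374 212 -5.0 21.0 184.0 [26 27 24]
371 213 4.0 22.0 168.0 [23 20 19]
372 213 0.0 21.0 174.0 [26 23 23]
373 213 -2.0 22.0 175.0 [30 29 28]
380 213 -12.0 34.0 174.0 [ 68  78 115]
370 214 5.0 21.0 163.0 [30 27 25]
371 214 3.0 22.0 164.0 [28 25 26]
372 214 0.0 22.0 168.0 [34 34 36]
379 214 -11.0 32.0 172.0 [ 63  73 102]
380 214 -11.0 36.0 167.0 [ 73  92 139]
370 215 4.0 21.0 159.0 [40 35 27]
371 215 2.0 21.0 163.0 [37 35 28]
378 215 -11.0 30.0 169.0 [64 70 87]
379 215 -11.0 33.0 165.0 [ 77  88 129]
377 216 -11.0 26.0 169.0 [60 61 63]
378 216 -11.0 31.0 163.0 [82 82 94]
375 217 -10.0 21.0 170.0 [42 44 41]
376 217 -10.0 25.0 165.0 [59 60 52]
377 217 -12.0 26.0 165.0 [83 75 63]
374 218 -7.0 22.0 159.0 [57 49 33]
375 218 -9.0 23.0 162.0 [62 57 45]
376 218 -11.0 24.0 162.0 [83 75 57]
374 219 -9.0 21.0 159.0 [91 74 43]
375 219 -9.0 24.0 154.0 [94 75 49]
376 219 -11.0 25.0 156.0 [109  90  59]
359 230 -11.0 -30.0 173.0 [42 49 54]
358 231 -11.0 -33.0 172.0 [39 50 52]
359 231 -10.0 -27.0 163.0 [42 47 51]
360 231 -11.0 -25.0 162.0 [39 47 50]
357 232 -11.0 -35.0 169.0 [35 38 40]
358 232 -10.0 -31.0 164.0 [37 43 44]
359 232 -11.0 -29.0 162.0 [37 42 46]
360 232 -11.0 -24.0 156.0 [39 42 43]
6.6 [651.6  53.6 140.8] [-180.    0.  166.] [-0.9  0.6  0.1] 41.2663433119754
-14.0 [-0.002, 0.006, -0.392, -0.0, 0.0, -0.0]
```

The fingertips are physically at about z=157 while the reported TCP is z=141. They are about 41 mm higher than the reading implies, so the fingers passed over the wing. I'll go back to -71 and come down that much more, checking with the camera.

```bash
python3 go.py 68 141 -59
```

```text
6.6 [651.6  53.6 140.8] [-180.    0.  166.] [-0.9  0.6  0.1] 41.2663433119754
-59.0 [0.197, -0.475, -0.002, -0.0, 0.0, 1.0]
```

Emit:
{"name": "step_arm", "arguments": {"targets": [0.45,0.1,-0.24,-0.05,0,0,0.5,0.45,0.197,-0.475,-0.05,0,0,1,0.45,0.197,-0.475,-0.05,0,0,1,0.45,0.197,-0.475,-0.05,0,0,1,0.45,0.197,-0.475,-0.05,0,0,1,0.45,0.197,-0.475,-0.05,0,0,1]}}

```text
time: 7.35
tool_pos: [621.0, 12.4, 145.8]
tcp_rot: [-3.142, 0.0, 2.115]
contact_force: [-0.6, -1.2, 0.1]
grip_width: 41.2
finger_force: 0.0
```

```bash
python3 go.py 68 141 -70
```

```text
7.35 [621.   12.4 145.8] [-180.     0.   121.2] [-0.6 -1.2  0.1] 41.22860655607621
-70.0 [0.012, -0.131, 0.048, -0.0, 0.0, 0.248]
```

Emit:
{"name": "step_arm", "arguments": {"targets": [0.45,0.012,-0.131,0,0,0,0.248,0.45,0.012,-0.131,0,0,0,0.248,0.45,0.012,-0.131,0.06,0,0,0.248,0.45,0.012,-0.131,0.12,0,0,0.248,0.45,0.012,-0.131,0.17,0,0,0.248,0.45,0.012,-0.131,0.22,0,0,0.248,0.45,0.012,-0.131,0.22,0,0,0.248]}}

```text
time: 8.22
tool_pos: [608.9, 6.7, 123.2]
tcp_rot: [-3.141, -0.0, 1.918]
contact_force: [-0.3, 0.9, -1.0]
grip_width: 41.5
finger_force: 0.0
```

```bash
python3 fz.py|awk '$5<165||NR==1'|tail -25; python3 go.py 68 100 -70;python3 - <<'E'
from h import *
p=cv2.imread("pics/cur.png");cv2.imwrite("pics/c5.png",cv2.resize(p[150:260,280:390],None,fx=5,fy=5,interpolation=2))
E
```

```text
349 236 -12.0 30.0 154.0 [60 70 71]
350 236 -11.0 32.0 154.0 [56 65 67]
351 236 -10.0 34.0 153.0 [53 63 68]
352 236 -10.0 37.0 154.0 [44 48 55]
333 237 -11.0 -5.0 130.0 [14 30 60]
334 237 -13.0 -3.0 134.0 [ 5 31 74]
335 237 -13.0 -1.0 136.0 [ 0 38 81]
336 237 -13.0 2.0 137.0 [ 0 34 80]
337 237 -13.0 4.0 138.0 [ 0 31 74]
338 237 -13.0 6.0 139.0 [ 5 26 59]
345 237 -9.0 21.0 140.0 [25 27 24]
346 237 -11.0 24.0 145.0 [36 43 46]
347 237 -9.0 26.0 142.0 [50 57 59]
348 237 -10.0 28.0 146.0 [48 58 59]
349 237 -9.0 30.0 144.0 [44 54 56]
350 237 -9.0 32.0 145.0 [49 56 59]
351 237 -10.0 35.0 147.0 [44 51 52]
352 237 -9.0 37.0 148.0 [32 39 45]
333 238 -12.0 -5.0 127.0 [30 37 53]
334 238 -13.0 -3.0 130.0 [26 40 68]
337 238 -12.0 4.0 132.0 [17 36 73]
338 238 -11.0 6.0 131.0 [ 3 23 51]
347 238 -11.0 26.0 140.0 [36 42 42]
336 239 -12.0 2.0 126.0 [21 37 64]
337 239 -13.0 4.0 128.0 [27 39 63]
8.275 [609.1   6.6 123.6] [-180.    -0.   109.9] [ 0.7 -0.7 -0.2] 41.14453864293333
-70.0 [-0.0, 0.001, 0.236, -0.0, -0.0, -0.003]
```

View pics/c5.png

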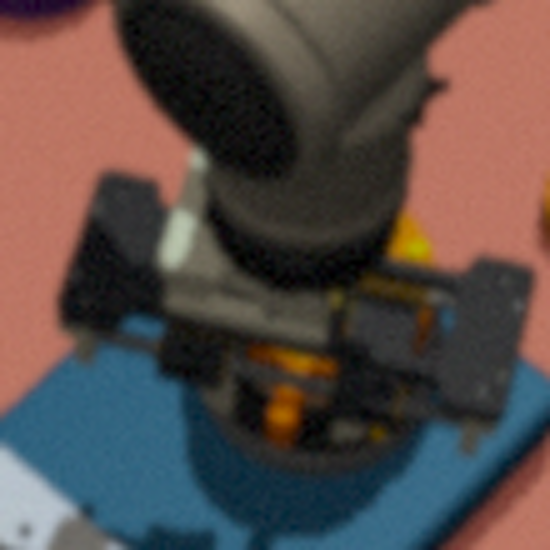

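The wing at (285,415) is between the fingers, at about (235,400) and (350,430), and the tips are at about z=140. I go down 22 mm more and sweep.

Emit:
{"name": "step_arm", "arguments": {"targets": [0.45,0,0,0.08,0,0,0,0.45,0,0,0.16,0,0,0,0.45,0,0,0.22,0,0,0,0.45,0,0,0.22,0,0,0]}}

```text
time: 8.78
tool_pos: [608.8, 6.6, 101.0]
tcp_rot: [-3.14, -0.001, 1.917]
contact_force: [0.4, -0.8, 0.0]
grip_width: 41.4
finger_force: 0.0
```

Emit:
{"name": "step_arm", "arguments": {"targets": [0.45,0,0.06,0,0,0,-0.111,0.45,0.01,0.119,0,0,0,-0.222,0.45,0.022,0.177,0,0,0,-0.333,0.45,0.041,0.234,0,0,0,-0.444,0.45,0.063,0.288,0,0,0,-0.556,0.45,0.091,0.341,0,0,0,-0.667,0.45,0.123,0.391,0,0,0,-0.778,0.45,0.159,0.438,0,0,0,-0.889,0.45,0.199,0.482,0,0,0,-1,0.45,0.199,0.482,0,0,0,-1]}}

```text
time: 10.02
tool_pos: [648.0, 41.9, 102.0]
tcp_rot: [3.141, 0.0, 2.702]
contact_force: [-0.3, 0.3, -0.1]
grip_width: 41.3
finger_force: 0.0
```

```bash
python3 ht.py;  python3 go.py 68 101 -25 -20 -15 -12
```

```text
211 [135.6 136.9 138.3 139.6 141. ]
10.075 [647.9  41.7 101.9] [-180.     0.   154.8] [ 0.1 -0.4 -0.7] 41.074407487133
-25.0 [0.002, -0.001, 0.009, -0.0, 0.0, -0.005]
-20.0 [0.005, 0.059, 0.009, -0.0, 0.0, -0.116]
-15.0 [0.013, 0.117, 0.009, -0.0, 0.0, -0.227]
-12.0 [0.02, 0.152, 0.009, -0.0, 0.0, -0.294]
```

It dropped: the lid top is now at 138.3 mm, from 149. Now clockwise.

Emit:
{"name": "step_arm", "arguments": {"targets": [0.45,0,-0.06,0,0,0,0.111,0.45,0.01,-0.119,0,0,0,0.222,0.45,0.022,-0.177,0,0,0,0.333,0.45,0.041,-0.234,0,0,0,0.444,0.45,0.063,-0.288,0,0,0,0.556,0.45,0.091,-0.341,0,0,0,0.667,0.45,0.123,-0.391,0,0,0,0.778,0.45,0.159,-0.438,0,0,0,0.889,0.45,0.199,-0.482,0.02,0,0,1,0.45,0.199,-0.482,0.02,0,0,1]}}

```text
time: 11.32
tool_pos: [608.9, 6.1, 99.9]
tcp_rot: [-3.141, 0.0, 1.916]
contact_force: [-0.5, -0.3, -0.6]
grip_width: 41.6
finger_force: 0.0
```

Emit:
{"name": "step_arm", "arguments": {"targets": [0.45,0,-0.06,0,0,0,0.111,0.45,0.01,-0.119,0,0,0,0.222,0.45,0.022,-0.177,0,0,0,0.333,0.45,0.041,-0.234,0.01,0,0,0.444,0.45,0.063,-0.288,0.01,0,0,0.556,0.45,0.091,-0.341,0.02,0,0,0.667,0.45,0.123,-0.391,0.02,0,0,0.778,0.45,0.159,-0.438,0.02,0,0,0.889,0.45,0.199,-0.482,0.02,0,0,1,0.45,0.199,-0.482,0.02,0,0,1]}}

```text
time: 12.58
tool_pos: [557.2, 8.9, 98.0]
tcp_rot: [3.141, 0.0, 1.133]
contact_force: [0.8, -0.4, -0.6]
grip_width: 41.5
finger_force: 0.0
```

```bash
python3 ht.py;  python3 go.py 68 97 -115 -120 -125 -130 -133
```

```text
601 [132.  133.1 134.4 135.6 137. ]
12.625 [557.4   8.8  98. ] [180.  -0.  65.] [-1.   0.5 -1.1] 41.616644485022206
-115.0 [-0.0, -0.002, 0.01, 0.001, -0.0, -0.0]
-120.0 [0.002, -0.061, 0.01, 0.001, -0.0, 0.111]
-125.0 [0.01, -0.12, 0.01, 0.001, -0.0, 0.222]
-130.0 [0.023, -0.178, 0.01, 0.001, -0.0, 0.333]
-133.0 [0.033, -0.212, 0.01, 0.001, -0.0, 0.4]
```

Emit:
{"name": "step_arm", "arguments": {"targets": [0.45,0.002,-0.061,0,0,0,0.111,0.45,0.01,-0.12,0,0,0,0.222,0.45,0.016,-0.149,0,0,0,0.278,0.45,0.016,-0.149,0,0,0,0.278]}}

```text
time: 13.12
tool_pos: [544.6, 16.6, 97.9]
tcp_rot: [3.141, -0.0, 0.916]
contact_force: [-0.5, -0.3, -0.1]
grip_width: 41.5
finger_force: 0.0
```

Emit:
{"name": "step_arm", "arguments": {"targets": [0.45,0.002,-0.03,0,0,0,0.06,0.45,0.002,-0.03,0,0,0,0.06]}}

```text
time: 13.38
tool_pos: [542.5, 18.3, 97.9]
tcp_rot: [3.141, -0.0, 0.868]
contact_force: [0.1, -0.6, -0.7]
grip_width: 41.2
finger_force: 0.4
```

Emit:
{"name": "step_arm", "arguments": {"targets": [0.45,0.002,-0.03,0,0,0,0.06,0.45,0.002,-0.03,0,0,0,0.06]}}

```text
time: 13.62
tool_pos: [542.2, 19.2, 98.4]
tcp_rot: [3.136, -0.001, 0.821]
contact_force: [5.6, -4.1, -2.0]
grip_width: 41.2
finger_force: 3.5
```

```bash
python3 ht.py;  python3 go.py 68 98 -133 -136 -140; python3 - <<'E'
from h import *
p,_=bot.capture("top");q=cv2.imread("pics/cur.png")
cv2.imwrite("pics/c6.png",np.hstack([cv2.resize(q[150:260,280:390],None,fx=3.6,fy=3.6,interpolation=2),cv2.resize(p[120:230,270:380],None,fx=3.6,fy=3.6,interpolation=2)]))
E
```

```text
779 [131.4 132.9 134.2 135.4 136.6]
13.675 [542.2  19.2  98.4] [ 1.797e+02 -1.000e-01  4.710e+01] [ 5.4 -4.2 -1.5] 41.64477711465221
-133.0 [-0.006, -0.03, 0.004, 0.006, -0.002, 0.002]
-136.0 [-0.005, -0.065, 0.004, 0.006, -0.002, 0.068]
-140.0 [-0.001, -0.113, 0.004, 0.006, -0.002, 0.157]
```

View pics/c6.png

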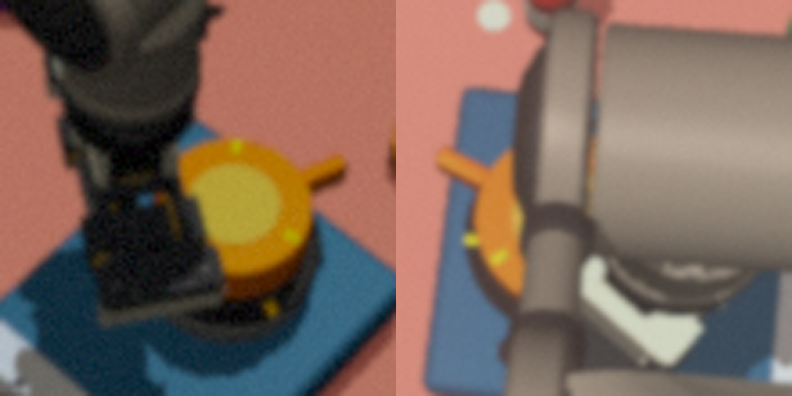

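The scene shows the lid down, with its wing tip at (345,165). The stop answers with about 7 N and the lid top is at 134.2 mm, so it is home. I back off and lift.

Emit:
{"name": "step_arm", "arguments": {"targets": [0.45,0,0.06,0,0,0,0,0.45,0,0.12,0,0,0,0,0.45,0,0.12,-0.3,0,0,0,0.45,0,0.12,-0.7,0,0,0,0.45,0,0.12,-0.7,0,0,0]}}

```text
time: 14.35
tool_pos: [550.7, 12.3, 170.7]
tcp_rot: [3.137, -0.004, 0.82]
contact_force: [-0.0, -0.3, 0.0]
grip_width: 41.3
finger_force: 0.0
```

```bash
python3 - <<'E'
from go import *
print(bot.get_obs()["tool_pos"],shares(538.6,-124.5,140,22),shares(538.6,-124.5,140,30))
E
python3 ht.py
```

```text
[550.65608492  12.32233857 170.73567074] [-1.084  0.844  0.307  0.005 -0.006  0.555] [-1.084  0.844  0.307  0.005 -0.006  0.377]
553 [131.2 132.2 133.5 134.7 135.9]
```

Emit:
{"name": "step_arm", "arguments": {"targets": [0.5,-0.5,0.4,0,0,0,0.25,0.5,-1,0.84,0,0.005,-0.006,0.555,0.5,-1,0.84,0,0.005,-0.006,0.555,0.5,-1,0.84,0.3,0.005,-0.006,0.555,0.5,-1,0.84,0.3,0.005,-0.006,0.555]}}

```text
time: 15.02
tool_pos: [539.5, -117.3, 134.6]
tcp_rot: [-3.134, 0.011, 0.383]
contact_force: [-0.6, -0.8, 1.0]
grip_width: 45.9
finger_force: 0.0
```

```bash
python3 - <<'E'
from go import *
print(shares(538.6,-124.5,75,22))
p=cv2.imread("pics/scene0.png");h=p.max(2)
# dial bar: white line on the dial top (z 87) in the first pictures
for n,(u0,u1,v0,v1) in(("top",(385,430,185,225)),("scene",(255,300,250,295))):
    p=cv2.imread(f"pics/{n}0.png")[v0:v1,u0:u1];dark=(p.max(2)<110).astype(np.uint8)
    k=big(dark);m=np.zeros(dark.shape,np.uint8);cv2.drawContours(m,[cv2.convexHull(k)],-1,1,-1)
    v,u=np.where((m>0)&(p.min(2)>110));m2=cv2.moments(k)
    q=ray(n,np.c_[u+u0,v+v0],87)[:,:2];c=q.mean(0);e=np.linalg.svd(q-c)[2][0]
    print(n,len(q),c,np.degrees(np.arctan2(e[1],e[0])),"dark ctr z68",ray(n,[u0+m2["m10"]/m2["m00"],v0+m2["m01"]/m2["m00"]],68))
E
python3 fz.py | awk '$5<140||NR==1'|head -40
```

```text
[-0.029  0.068  0.596 -0.01   0.014 -0.001]
top 52 [ 522.07574959 -127.73358823] -151.65996140716013 dark ctr z68 [[ 536.88025299 -120.16531397   68.        ]]
scene 28 [ 529.81167993 -135.00821236] 156.58392806546394 dark ctr z68 [[ 543.23561211 -127.71002875   68.        ]]
[ 539.5 -117.3  134.6]
```

Emit:
{"name": "step_arm", "arguments": {"targets": [0.5,-0.03,0.065,0.1,-0.01,0.014,0,0.5,-0.03,0.065,0.2,-0.01,0.014,0,0.5,-0.03,0.065,0.2,-0.01,0.014,0]}}

```text
time: 15.45
tool_pos: [541.0, -124.5, 117.4]
tcp_rot: [3.138, -0.004, 0.384]
contact_force: [-0.6, 0.0, 0.8]
grip_width: 45.7
finger_force: 0.0
```

```bash
python3 - <<'E'
from go import *
o=bot.get_obs();print(o["tool_pos"].round(1),shares(538.8,-124.3,54,22))
p,_=bot.capture("scene")
cv2.imwrite("pics/c7.png",cv2.resize(p[205:315,220:340],None,fx=5,fy=5,interpolation=2))
E
python3 fz.py | awk '$5<140||NR==1'|tail -12
```

```text
[ 541.  -124.5  117.4] [-0.023 -0.013  0.634  0.005 -0.006 -0.   ]
[ 541.4 -124.7  117.8]
```

View pics/c7.png

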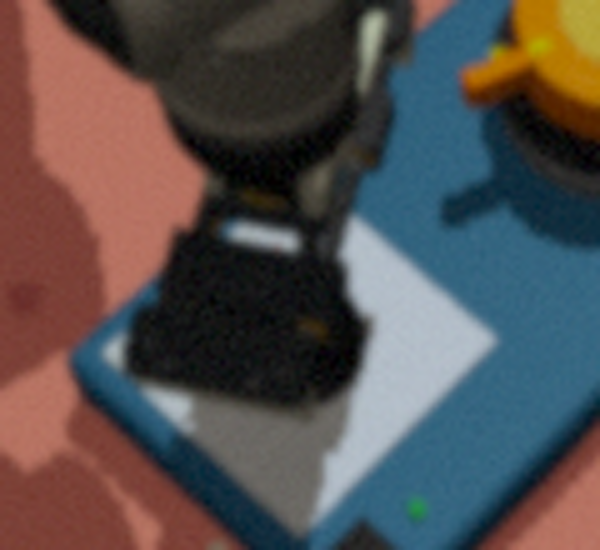

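The gripper hides the dial at (250,340). The position fits within tolerance, so I descend slowly, keeping an eye on the force.

Emit:
{"name": "step_arm", "arguments": {"targets": [0.5,-0.023,-0.01,0.15,0.005,-0.006,0,0.5,-0.023,-0.01,0.3,0.005,-0.006,0,0.5,-0.023,-0.01,0.4,0.005,-0.006,0,0.5,-0.023,-0.01,0.4,0.005,-0.006,0]}}

```text
time: 16.05
tool_pos: [538.5, -124.8, 76.5]
tcp_rot: [-3.141, 0.001, 0.383]
contact_force: [-0.7, 0.6, 0.4]
grip_width: 46.2
finger_force: 0.0
```

Emit:
{"name": "step_arm", "arguments": {"targets": [0.5,0,0,0.1,0,0,0,0.5,0,0,0.2,0,0,0,0.5,0,0,0.2,0,0,0]}}

```text
time: 16.42
tool_pos: [538.5, -124.8, 56.8]
tcp_rot: [-3.142, 0.001, 0.383]
contact_force: [-0.3, -0.5, -0.4]
grip_width: 45.8
finger_force: 0.0
```

Close on the bar.

Emit:
{"name": "step_arm", "arguments": {"targets": [0.1,0,0,0,0,0,0,0.1,0,0,0,0,0,0,0.1,0,0,0,0,0,0,0.1,0,0,0,0,0,0]}}

```text
time: 16.92
tool_pos: [538.6, -123.5, 58.0]
tcp_rot: [-3.14, -0.001, 0.383]
contact_force: [-1.9, 6.1, 3.1]
grip_width: 13.6
finger_force: 30.0
```

Emit:
{"name": "step_arm", "arguments": {"targets": [0.1,0,0,0,0,0,0.15,0.1,0,0,0,0,0,0.3,0.1,0,0,0,0,0,0.45,0.1,0,0,0,0,0,0.6,0.1,0,0,0,0,0,0.75,0.1,0,0,0,0,0,0.9,0.1,0,0,0,0,0,1,0.1,0,0,0,0,0,1]}}

```text
time: 17.92
tool_pos: [538.5, -123.5, 58.0]
tcp_rot: [-3.14, 0.001, -0.403]
contact_force: [-1.7, 6.8, 4.0]
grip_width: 14.0
finger_force: 30.0
```

Emit:
{"name": "step_arm", "arguments": {"targets": [0.1,0,0,0,0,0,0.15,0.1,0,0,0,0,0,0.333,0.1,0,0,0,0,0,0.333,0.1,0,0,0,0,0,0.333]}}

```text
time: 18.42
tool_pos: [538.5, -123.5, 58.0]
tcp_rot: [-3.14, 0.001, -0.664]
contact_force: [-1.8, 6.5, 3.4]
grip_width: 13.4
finger_force: 30.0
```

Release, lift, and move clear for a look.

Emit:
{"name": "step_arm", "arguments": {"targets": [0.5,0,0,0,0,0,0,0.5,0,0,0,0,0,0,0.5,0,0,0,0,0,0,0.5,0,0,-0.3,0,0,0,0.5,0,0,-0.7,0,0,0,0.5,0,0,-1,0,0,0,0.5,0,0,-1,0,0,0]}}

```text
time: 19.3
tool_pos: [540.5, -125.7, 160.2]
tcp_rot: [-3.14, -0.007, -0.664]
contact_force: [0.4, 0.3, -0.4]
grip_width: 45.8
finger_force: 0.0
```

Emit:
{"name": "step_arm", "arguments": {"targets": [0.5,0,0.5,0,0,0,0,0.5,-0.7,1,0,0,0,0,0.5,-0.7,1,0,0,0,0,0.5,-0.7,1,0,0,0,0,0.5,-0.7,1,0,0,0,0]}}

```text
time: 19.92
tool_pos: [423.0, -160.9, 157.4]
tcp_rot: [-3.141, -0.002, -0.664]
contact_force: [0.1, 0.6, -0.1]
grip_width: 46.1
finger_force: 0.0
```

```bash
python3 ht.py; python3 - <<'E'
from h import *
p,_=bot.capture("scene")
cv2.imwrite("pics/c8.png",cv2.resize(p[160:335,220:420],None,fx=3.4,fy=3.4,interpolation=2))
E
```

```text
1017 [130.9 132.1 133.4 134.8 136. ]
```

View pics/c8.png

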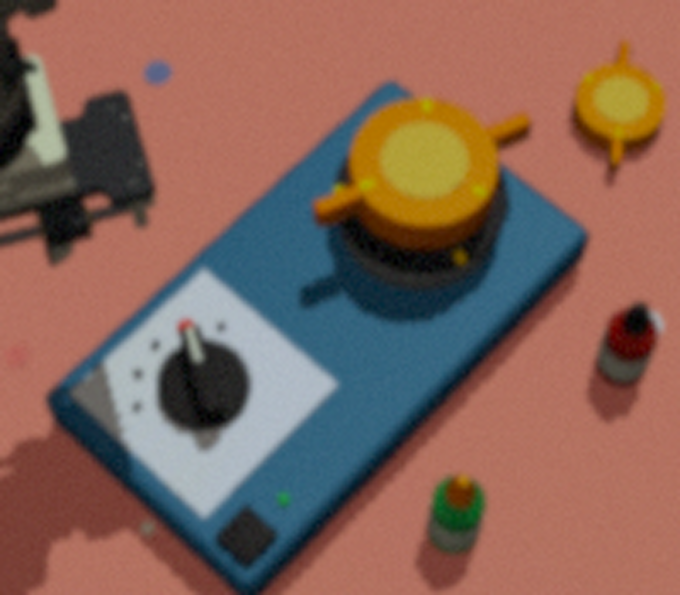

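The dial's white line at (193,345) points at the red mark at (185,327). The lid is level and home, both bottles stand, and the gripper is clear, so I'm handing in.

```bash
python3 -c "
from plant import bot;print(bot.close_job())"
```

```text
the job is handed in; nothing more can be done
None
```

I handed the job in at about 20 s: the lid is screwed home against its stop (top at 133–134 mm, expected 134), the dial points at the red mark, and both bottles stand where they were; the hand-in returned no verdict.

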